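# Clip the isolation key to the bench staple

## Task

Before the relay is tested, make the isolation key captive on the bench: pick up the key by its fob and press the sprung gate of its snap hook sideways against either upright leg of the steel staple until the leg is inside the hook. Then draw the key back so that the gate snaps shut behind the leg, and prove the catch with a steady tug of about 9 N, the pad inside the hook's end pulling on the leg. Finally lay the key flat on the bench, still clipped on with its gate shut and no pull left on it, and let go; hook and staple must never be forced against each other with more than 14 N, and the other things on the bench are left where they are.

Things in the scene. Friction and masses are not known exactly. Their poses are not given: they have to be found in the camera images.
- hook: Isolation key, one flat rigid piece, about 0.17 kg: black fob, steel key, rectangular steel snap hook. Origin under the fob's centre; x from fob to hook end, z up, gate on the -y side. Hook 10 mm high, bars 6 mm wide: shoulder x 25..31 and end bar x 99..105 (y -18..18), spine y 12..18. Inside: x 31..99, y -12..12. Key: x -62..-25, 4 mm high, 15 mm wide.
- fob (a point): Centre of the fob, the part to grip (hook origin + 8 mm up): x -25..25, y -9..9 (18 mm across), 16 mm high.
- nose (a point): Tip of the nose: a fixed lip turned back from the end bar, hook frame x 72..99, y -18..-12. The mouth, x 31..72 on the -y side, is closed by the gate. A leg is past the nose once its centre is at hook y -8 or more; at y 8 it meets the spine; y -1 is a good depth. This point is at x 72, y -15.
- mouth (a point): Outer face of the gate where a leg should press it (hook x 61, y -18). The leg's centre may be at hook x 56 to 66: nearer the hinge the gate meets its stop before the leg is in; farther out the leg meets the nose.
- pocket (a point): Middle of the pocket behind the nose (hook x 85, y 0). The end bar carries a white wear pad set by a screw, stiff, its face anywhere from hook x 81 to 97, not measured: a leg tugged (key drawn along its own -x) bears on it with its centre at x 77 to 93; find it by feel. The gate is free to close once the leg's centre is at x 76 or more.
- gate (a joint): Sprung gate, steel bar 38 mm long (hook x 33..71), 6 mm wide, 8 mm high, hinged about the vertical at hook x 31, y -15. 0 = shut, grows swinging inward to its stop at 0.8 rad; the spring always closes it. A leg pressing at x 61 needs about 2 N to start, 5 to 6 N when in (gate then about 0.65 rad). It slides along the leg as the key is drawn back.
- staple: The rigid eye: upside-down U of round steel bar 8 mm thick, screwed to the bench, 74 mm high; two vertical legs, centres 50 mm apart, joined by a top bar whose centre is at 70 mm. Origin on the bench midway between the legs, y from right leg to left leg, x square to its plane, away from the robot. It does not give.
- leg_left (a point): Point on the centre line of the staple's left leg (staple +y, 25 mm from its origin), 20 mm above the bench.
- leg_right (a point): Point on the centre line of the staple's right leg (staple -y, 25 mm from its origin), 20 mm above the bench.
- relay: Bystander: cream bakelite timer relay, 80 x 60 mm and 83 mm high with a dial on top; origin at the centre of its underside.
- spanner: Bystander: steel spanner, 160 mm long, lying flat; origin under its centre.
- lug: Bystander: tin-plated ring lug, ring 30 mm across with a 12 mm barrel, 54 mm long; origin under the ring's centre.
- clip: Bystander: blue plastic test clip body, about 90 x 14 x 12 mm; origin under its centre.
Things that resemble listed ones, but are neither listed nor needed, are in the scene too. Leave any blue look-alike of the hook alone. Leave any blue look-alike of the staple alone.

How it is judged:
By the outcome, as a careful person would: the job done as asked, in the order asked, and still so for the second after the job is handed in, with the robot touching nothing.
It also fails if it takes over 64 s, if anything falls off the work surface, if the arm or the gripper's body presses on something with over 40 N, if the wrist force passes 120 N, or if a joint passes its speed limit or range.

## Robot

A 6-joint arm with a two-finger parallel gripper is mounted at the origin on the work surface. World frame = base frame: x ahead of the robot, y to its left, z up, the work surface at z = 0. Lengths are in m, angles in degrees, forces in N, time in s.
With the tool pointing down it reaches from about 0.375 to 0.9 m from the base axis. Payload 3.1 kg.
Tool frame: the origin (TCP) lies at the very end of the fingers, on their centre line; the grasp point (between the pads) lies grip_point_offset behind it (grip_point_offset is the distance from the TCP to the grasp point, in m); z points along the fingers, y is the line along which they close (so a half turn about z gives the same grasp; the last joint's range is limited). The gripper opens to 87 mm and grips with 3 to 60 N. Pads are 19 mm wide; open, the fingers measure 117 mm over their backs; the gripper's body (75 mm by 190 mm) begins 51 mm behind the grasp point.
Start: joints at [58.528, 30.224, 82.088, -0, 67.689, -10.227], TCP at [0.226, 0.583, 0.223] pointing down, gripper open.
Joint ranges: [-176.69, 176.69], [-43.24, 126.21], [12.49, 139.97], [-82, 262], [0, 151.66], [-163.58, 163.58]. Speed limits (degrees/s): [159.86, 159.86, 180, 180, 180, 180].

## Interface

Orientations are given as a 3x3 rotation matrix whose columns are the frame's x, y, z axes.
In Python, from rig import * gives the robot as it stands.
- The arm moves only by the tool move_arm, never from a script. Its argument "increments" is a list of rows, each a list of 3 entries, a list of its own where there are three numbers: the shift along the tool's x, y, z in units of 30 mm (1.0 is 30 mm), then the turn, a rotation vector about the tool's x, y, z in units of 120 degrees (1.0 is 120 degrees), then the closure, from 0 (fully open) to 1 (shut). A call has 1 to 20 rows; each row shifts and turns the commanded pose from where the row before left it, along the tool's axes as they then stand; what a row does not reach is not made up. A row lasts 1/12 s, in which the tool goes at most 41.7 mm and 7.16 degrees, less where a joint would pass 70% of its speed; a pose out of reach is approached as far as the arm can. A call with a number of a shift or a turn outside -1 to 1 is refused whole. A call with a gripper value outside its range is refused whole. The fingers move at their own pace and stop on an object; the grip force is fixed at half the most. Time passes only in rows, so rows that do not move let the fingers close. It gives the time, the measured TCP pose, the force, the opening and the grip force at its end, in the units of the state.
- read_state(): the state, without advancing time (a new reading comes with each control period).
- capture(name): name is "side" or "top" or "wrist"; returns a dict with "img" (400x640x3 uint8, red, green, blue), "mtx" (3x3 intrinsics, pixels), "distortion" ([k1, k2, p1, p2, k3] as OpenCV has them; the pictures are not rectified), "eye" and "rotation" of the camera in the world. Camera axes: x right, y down, z forward; pixel columns grow to the right and rows downward; lengths in m; the calibration is good to about 2 mm. A picture is of the moment at which its call begins. There is no depth.
- hand_in(): hands the job in; it is judged then, once.
Trained networks look in a picture, given as the dict that the camera call returned (one of the last four; its "shot" number tells which), for a name from the list of things; names that differ only in an ending like _2 or _b are one class to them, and where a whole thing is asked for, a point or a joint stands for the part that bears it (a point fixed in the world has none). Each returns a list of dicts, best first, with "confidence" (0 to 1); they miss things now and then, are a little off and sometimes report something else, mostly with a low value. They report only what shows in the picture. A call takes as long as a camera call. They do not tell look-alikes from the thing itself.
- search_frame(picture, label): "extent" ([left, top, right, bottom] as shares, 0 to 1, of the picture: columns of its width, rows of its height, round what is visible of it).
- pinpoint(picture, label): "xy" ([column, row] as shares, 0 to 1, of the picture: columns of its width, rows of its height: a listed point, or the origin of a listed thing).
The state is a dict: "time_s": time; "joint_positions": joint angles; "qvel": joint speeds; "tau": joint torques, N m; "position": TCP position; "tcp_rot": TCP orientation; "force": force on the tool from outside, world axes, zero at the start; "moment": the same for the moment, N m; "opening": opening from 0.0 (shut) to 1.0 (fully open); "grasp_force": force on a finger pad.
Only numpy, scipy, OpenCV 4.12 (cv2) and the standard library are available. Lean on these libraries where they do the work, as an engineer would, in place of code of your own. Each camera call takes 0.05 s, during which the arm holds its last target. There are 200 camera calls.

## Working session

There is one attempt and no reset: what is moved stays moved. The work goes in short steps, Python scripts to look and compute and a tool call to move; the robot and the scene stay as the last step left them, time stands still between calls to the robot, and variables do not carry over. Pictures are saved under pics/ and viewed, at most 10 in all, crops included, and the job is handed in when it is done.

Besides the shell and the picture viewer there is one more tool, called after "Emit:" as a command line: name --argument value ..., lists and objects as JSON in quotes. move_arm: Moves the arm, as the interface text tells. Its arguments: {"type":"object","properties":{"increments":{"type":"array"}},"required":["increments"]}

```bash
mkdir -p pics
cat > h.py <<'E'
from rig import *
import numpy as np, cv2
def ray(c,xy):
    p=np.array(xy)*[640,400]
    u=cv2.undistortPoints(np.array([[p]],float),np.array(c["mtx"]),np.array(c["distortion"]))[0,0]
    d=np.array(c["rotation"])@[u[0],u[1],1]; return np.array(c["eye"]),d/np.linalg.norm(d)
def onz(c,xy,z):
    e,d=ray(c,xy); return e+d*(z-e[2])/d[2]
def proj(c,P):
    R=np.array(c["rotation"]); 
    return cv2.projectPoints(np.atleast_2d((np.array(P)-c["eye"])@R),np.zeros(3),np.zeros(3),np.array(c["mtx"]),np.array(c["distortion"]))[0][:,0]
def save(c,n): cv2.imwrite("pics/"+n,c["img"][:,:,::-1])
E
python3 - <<'E'
from h import *
np.set_printoptions(precision=4,suppress=True)
print({k:v for k,v in read_state().items()})
Z=dict(hook=0,fob=.008,nose=.005,mouth=.005,pocket=.005,staple=0,leg_left=.02,leg_right=.02,relay=0,spanner=0,lug=0,clip=0)
for n in("top","side"):
    c=capture(n); save(c,n+"1.png"); print(n,c["eye"])
    for k,z in Z.items():
        for r in pinpoint(c,k)[:3]: print(k,round(r["confidence"],2),np.array(r["xy"])*[640,400],onz(c,r["xy"],z))
E
```

```text
{'time_s': 0.0, 'joint_positions': array([ 58.5268,  30.2774,  82.1574,  -0.0013,  67.6908, -10.2267]), 'qvel': array([-0.076 ,  0.0596, -0.0766,  0.0255,  0.0006, -0.0023]), 'tau': array([ -0.0017, -44.0051, -17.6586,   0.063 ,   0.0582,  -0.0002]), 'position': array([0.2261, 0.5819, 0.2216]), 'tcp_rot': array([[-0.932 ,  0.3624, -0.0011],
       [ 0.3624,  0.932 , -0.0019],
       [ 0.0004, -0.0022, -1.    ]]), 'force': array([ 0.3567, -1.0429, -0.3687]), 'moment': array([-0.0115, -0.018 ,  0.0044]), 'grasp_force': 0.0, 'opening': 1.0009989494754015}
top [0.3605 0.0618 0.8684]
hook 0.85 [390.528 264.4  ] [ 0.4047 -0.0937  0.    ]
hook 0.58 [464.896 227.4  ] [ 0.4806 -0.2741  0.    ]
hook 0.24 [313.792 184.32 ] [0.6017 0.072  0.    ]
fob 0.62 [394.368 262.8  ] [ 0.4074 -0.1013  0.008 ]
fob 0.59 [469.12 222.92] [ 0.4893 -0.2821  0.008 ]
nose 0.76 [447.168 197.6  ] [ 0.5523 -0.2403  0.005 ]
nose 0.74 [406.528 294.32 ] [ 0.3375 -0.1222  0.005 ]
mouth 0.81 [454.592 201.28 ] [ 0.5426 -0.2565  0.005 ]
mouth 0.68 [400.704 293.88 ] [ 0.3391 -0.1094  0.005 ]
pocket 0.73 [439.104 195.68 ] [ 0
[... 1430 characters left out ...]
   ]
staple 0.5 [265.024 221.6  ] [0.6935 0.109  0.    ]
staple 0.33 [391.808 126.48 ] [ 0.488 -0.283  0.   ]
leg_left 0.68 [265.984 225.   ] [0.68   0.1326 0.02  ]
leg_left 0.58 [317.504 234.68 ] [0.5673 0.1292 0.02  ]
leg_right 0.61 [317.888 215.92 ] [0.5812 0.0798 0.02  ]
leg_right 0.6 [260.928 210.4  ] [0.7053 0.0967 0.02  ]
leg_right 0.3 [294.592 361.12 ] [0.5263 0.4032 0.02  ]
relay 0.55 [296.192 360.88 ] [0.5279 0.3938 0.    ]
spanner 0.94 [289.792 133.8  ] [ 0.7372 -0.1866  0.    ]
spanner 0.2 [314.176 214.4  ] [0.5959 0.0613 0.    ]
lug 0.66 [229.504 295.12 ] [0.6941 0.3015 0.    ]
lug 0.54 [392.384 129.6  ] [ 0.4841 -0.2708  0.    ]
clip 0.62 [411.2 232. ] [ 0.3819  0.0553 -0.    ]
```

View pics/top1.png

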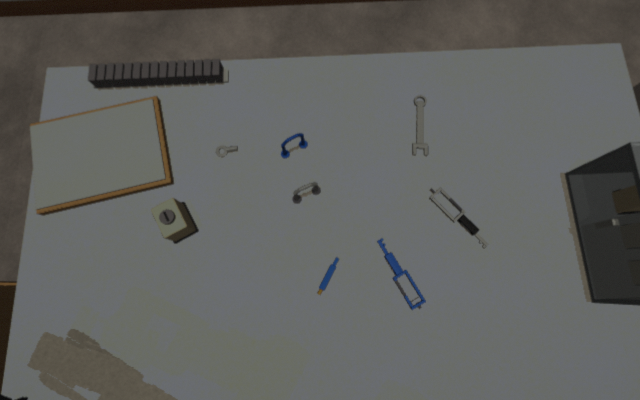

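View pics/side1.png

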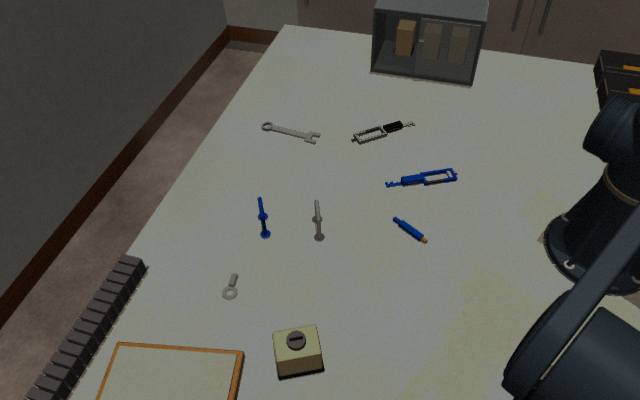

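The top view shows the black-fob steel key at about (468,225), with its hook toward (447,203). The steel staple's legs are at (297,198) and (317,188). The blue look-alikes are at (400,275) and (293,146). I'll go to the staple first for a wrist view, then on to the key.

Emit:
move_arm --increments '[[[0,0,0],[0,0,0.058],0],[[0,0,0],[0,0,0.058],0],[[0,0,0],[0,0,0.058],0],[[0,0,0],[0,0,0.058],0],[[0,0,0],[0,0,0.058],0],[[0,0,0],[0,0,0.058],0],[[0,0,0],[0,0,0.058],0],[[0,0,0],[0,0,0.058],0],[[0,0,0],[0,0,0.058],0],[[0,0,0],[0,0,0.058],0],[[0,0,0],[0,0,0.058],0],[[0,0,0],[0,0,0.058],0],[[0,0,0],[0,0,0.058],0],[[0,0,0],[0,0,0.058],0],[[0,0,0],[0,0,0.058],0],[[0,0,0],[0,0,0.058],0],[[0,0,0],[0,0,0.058],0],[[0,0,0],[0,0,0.058],0],[[0,0,0],[0,0,0.058],0],[[0,0,0],[0,0,0.058],0]]'

```text
time_s: 2.97
position: [0.2264, 0.5825, 0.2225]
tcp_rot: [[0.944, 0.329, 0.0], [0.329, -0.944, -0.0], [0.0, 0.0, -1.0]]
force: [-0.5, -0.8, 0.0]
opening: 1.0
grasp_force: 0.0
```

Emit:
move_arm --increments '[[[0.14,0.98,0],[0,0,0],0],[[0.14,0.98,0],[0,0,0],0],[[0.14,0.98,0],[0,0,0],0],[[0.14,0.98,0],[0,0,0],0],[[0.14,0.98,0],[0,0,0],0],[[0.14,0.98,0],[0,0,0],0],[[0.14,0.98,0],[0,0,0],0],[[0.14,0.98,0],[0,0,0],0],[[0.14,0.98,0],[0,0,0],0],[[0.14,0.98,0],[0,0,0],0],[[0.14,0.98,0],[0,0,0],0],[[0.14,0.98,0],[0,0,0],0],[[0.14,0.98,0],[0,0,0],0],[[0.14,0.98,0],[0,0,0],0],[[0.14,0.98,0],[0,0,0],0],[[0.14,0.98,0],[0,0,0],0],[[0.14,0.98,0],[0,0,0],0],[[0.14,0.98,0],[0,0,0],0],[[0,0,0],[0,0,0],0],[[0,0,0],[0,0,0],0]]'

```text
time_s: 4.63
position: [0.4757, 0.1079, 0.2226]
tcp_rot: [[0.943, 0.332, 0.0], [0.332, -0.943, 0.0], [0.0, -0.0, -1.0]]
force: [-0.6, 0.7, 0.1]
opening: 0.998
grasp_force: 0.0
```

Run:
```python
from h import *
np.set_printoptions(precision=4,suppress=True)
import rig; print(getattr(rig,'grip_point_offset',None),[x for x in dir(rig) if x[0]!='_'])
c=capture("wrist"); save(c,"w1.png"); print(c["eye"],c["rotation"])
for k,z in dict(staple=0,leg_left=.02,leg_right=.02).items():
    for r in pinpoint(c,k)[:3]: print(k,round(r["confidence"],2),np.array(r["xy"])*[640,400],onz(c,r["xy"],z))
```

```text
0.0187 ['PlanningError', 'capture', 'grip_point_offset', 'hand_in', 'pinpoint', 'read_state', 'search_frame']
[0.5477 0.1335 0.3853] [[ 0.331  -0.9059 -0.264 ]
 [-0.9436 -0.318  -0.092 ]
 [-0.0006  0.2796 -0.9601]]
staple 0.86 [370.496  91.4  ] [0.574  0.0916 0.    ]
leg_left 0.68 [348.096  87.4  ] [0.5687 0.1162 0.02  ]
leg_left 0.55 [91.776 47.28 ] [0.5245 0.3733 0.02  ]
leg_right 0.67 [399.488  83.92 ] [0.5891 0.0692 0.02  ]
```

View pics/w1.png

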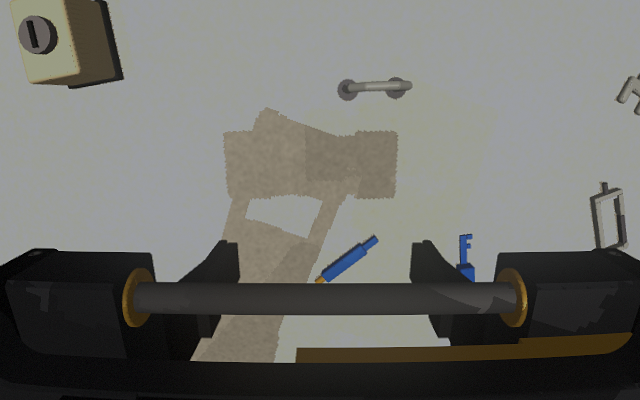

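The wrist view shows the staple legs at (347,90) and (396,85), which agrees with the top camera. That puts the left leg at about (0.568, 0.1155) and the staple yaw at about 24°. Next I'll hover over the key.

Emit:
move_arm --increments '[[[-0.285,0.935,0],[0,0,0],0],[[-0.285,0.935,0],[0,0,0],0],[[-0.285,0.935,0],[0,0,0],0],[[-0.285,0.935,0],[0,0,0],0],[[-0.285,0.935,0],[0,0,0],0],[[-0.285,0.935,0],[0,0,0],0],[[-0.285,0.935,0],[0,0,0],0],[[-0.285,0.935,0],[0,0,0],0],[[-0.285,0.935,0],[0,0,0],0],[[-0.285,0.935,0],[0,0,0],0],[[-0.285,0.935,0],[0,0,0],0],[[-0.285,0.935,0],[0,0,0],0],[[-0.285,0.935,0],[0,0,0],0],[[0,0,0.67],[0,0,-0.059],0],[[0,0,0.67],[0,0,-0.059],0],[[0,0,0.67],[0,0,-0.059],0],[[0,0,0],[0,0,0],0],[[0,0,0],[0,0,0],0]]'

```text
time_s: 6.33
position: [0.4918, -0.2701, 0.1615]
tcp_rot: [[0.758, 0.652, -0.002], [0.652, -0.758, 0.002], [-0.0, -0.003, -1.0]]
force: [0.1, 0.1, 1.0]
opening: 1.0
grasp_force: 0.0
```

Run:
```python
from h import *
np.set_printoptions(precision=4,suppress=True)
c=capture("wrist"); save(c,"w2.png")
for k,z in dict(hook=0,fob=.008,nose=.005,mouth=.005,pocket=.005).items():
    for r in pinpoint(c,k)[:2]: print(k,round(r["confidence"],2),np.array(r["xy"])*[640,400],onz(c,r["xy"],z))
```

```text
hook 0.58 [330.368 198.8  ] [ 0.4851 -0.2819  0.    ]
hook 0.57 [123.2 137.4] [ 0.4038 -0.0959  0.    ]
fob 0.91 [330.112 199.2  ] [ 0.4862 -0.2805  0.008 ]
fob 0.61 [119.872 139.   ] [ 0.4041 -0.0973  0.008 ]
nose 0.94 [102.912 204.2  ] [ 0.3372 -0.1161  0.005 ]
nose 0.92 [345.92 117.12] [ 0.5517 -0.2423  0.005 ]
mouth 0.92 [ 97.472 195.8  ] [ 0.3409 -0.1074  0.005 ]
mouth 0.85 [345.408 126.48 ] [ 0.5453 -0.2474  0.005 ]
pocket 0.56 [115.072 224.2  ] [ 0.3274 -0.1365  0.005 ]
pocket 0.55 [328.128 197.2  ] [ 0.4859 -0.2784  0.005 ]
```

View pics/w2.png

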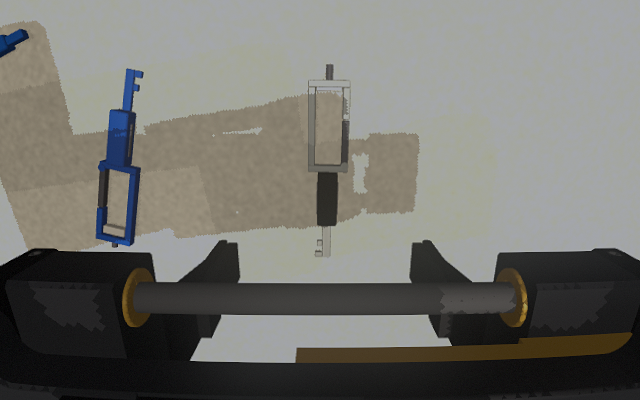

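Run:
```python
from h import *
np.set_printoptions(precision=4,suppress=True)
c=capture("wrist")
f=lambda x,y,z:onz(c,(x/640,y/400),z)[:2]
A=f(329,81,.01);B=f(328,170,.01);K=f(325.5,241,.004)
print(A,B,K,np.linalg.norm(A-B))
for d in(A-B,A-K,B-K):print(np.degrees(np.arctan2(d[1],d[0])))
s=read_state();p=s["position"];R=s["tcp_rot"]
for n,w in(("fobnet",f(330,199.2,.008)),("fobimg",f(328,199,.016))): print(n,w)
for nm,(x,y) in dict(f0=(317.5,174),f1=(338.5,174),f2=(317.5,224),f3=(337,224)).items(): print(nm,f(x,y,.016))
```

```text
[ 0.5666 -0.2133] [ 0.5075 -0.2633] [ 0.4516 -0.3086] 0.07743198216553693
40.251257183238096
39.65052618341011
39.003564975404146
fobnet [ 0.4875 -0.2832]
fobimg [ 0.488  -0.2801]
f0 [ 0.4994 -0.2578]
f1 [ 0.5117 -0.272 ]
f2 [ 0.4633 -0.2885]
f3 [ 0.4752 -0.3023]
```

The wrist view shows the key's fob at (328,199) and its end bar at (329,82), with the gate on the right as expected. Key yaw is about 39.8°. I'll descend and grip it.

Emit:
move_arm --increments '[[[-0.08,0.16,0.7],[0,0,0.0075],0],[[0,0,0.7],[0,0,0],0],[[0,0,0.7],[0,0,0],0],[[0,0,0.7],[0,0,0],0],[[0,0,0.7],[0,0,0],0],[[0,0,0.7],[0,0,0],0],[[0,0,0.7],[0,0,0],0],[[0,0,0.17],[0,0,0],0.3],[[0,0,0.17],[0,0,0],0.6],[[0,0,0],[0,0,0],0.7],[[0,0,0],[0,0,0],1],[[0,0,0],[0,0,0],1],[[0,0,0],[0,0,0],1],[[0,0,0],[0,0,0],1],[[0,0,0],[0,0,0],1],[[0,0,0],[0,0,0],1],[[0,0,0],[0,0,0],1],[[0,0,0],[0,0,0],1]]'

```text
time_s: 8.18
position: [0.493, -0.2764, 0.0051]
tcp_rot: [[0.767, 0.641, -0.001], [0.641, -0.767, 0.001], [-0.0, -0.001, -1.0]]
force: [-1.4, 1.7, 1.5]
opening: 0.25
grasp_force: 0.9
```

Emit:
move_arm --increments '[[[0,0,0],[0,0,0],1],[[0,0,0],[0,0,0],1],[[0,0,0],[0,0,0],1],[[0,0,0],[0,0,0],1],[[0,0,-0.1],[0,0,0],1],[[0,0,-0.2],[0,0,0],1],[[0,0,-0.4],[0,0,0],1],[[0,0,-0.6],[0,0,0],1],[[0,0,-0.6],[0,0,0],1],[[0,0,-0.6],[0,0,0],1],[[0,0,-0.6],[0,0,0],1],[[0,0,-0.6],[0,0,0],1],[[0,0,-0.3],[0,0,0],1],[[0,0,0],[0,0,0],1],[[0,0,0],[0,0,0],1]]'

```text
time_s: 9.43
position: [0.4937, -0.2772, 0.1257]
tcp_rot: [[0.767, 0.641, 0.001], [0.641, -0.767, -0.001], [0.0, 0.002, -1.0]]
force: [0.7, -0.4, -1.2]
opening: 0.204
grasp_force: 30.0
```

Run:
```python
from h import *
np.set_printoptions(precision=4,suppress=True)
c=capture("wrist"); save(c,"w3.png")
s=read_state();p=s["position"];R=s["tcp_rot"];print(p,s["force"],s["grasp_force"],s["opening"])
for k,z in dict(fob=.003,nose=0,mouth=0).items():
    for r in pinpoint(c,k)[:2]:
        w=onz(c,r["xy"],p[2]+z); print(k,round(r["confidence"],2),np.array(r["xy"])*[640,400],w,R.T@(w-p))
```

```text
[ 0.4931 -0.2767  0.1248] [ 0.2429 -0.2734 -1.3521] 29.970118403434753 0.2063082911551655
fob 0.91 [ 87.872 144.68 ] [ 0.4674 -0.1537  0.1278] [ 0.0591 -0.1109 -0.003 ]
fob 0.61 [326.592 274.52 ] [ 0.4885 -0.2823  0.1278] [-0.0072  0.0013 -0.003 ]
nose 0.9 [ 69.824 216.68 ] [ 0.4271 -0.1627  0.1248] [ 0.0225 -0.1298  0.0001]
nose 0.87 [358.912 129.6  ] [ 0.5529 -0.2476  0.1248] [ 0.0645  0.016  -0.    ]
mouth 0.98 [359.808 150.8  ] [ 0.5459 -0.2543  0.1248] [ 0.0548  0.0167 -0.    ]
mouth 0.63 [ 65.408 205.52 ] [ 0.4309 -0.158   0.1248] [ 0.0284 -0.131   0.0001]
```

View pics/w3.png

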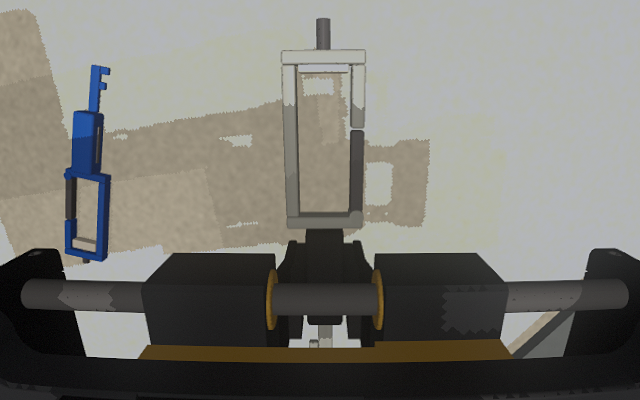

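The key is squarely gripped: the fob centre is 7.5 mm behind the TCP along tool x, and the gate is on the tool +y side. The pad looks to be near the end bar at row 70. I'll carry it over to the left of the left leg.

Emit:
move_arm --increments '[[[0.3,-0.345,0],[0,0,0],1],[[0.6,-0.69,0],[0,0,0],1],[[0.6,-0.69,0],[0,0,0],1],[[0.6,-0.69,0],[0,0,0],1],[[0.6,-0.69,0],[0,0,0],1],[[0.6,-0.69,0],[0,0,0],1],[[0.6,-0.69,0],[0,0,0],1],[[0.6,-0.69,0],[0,0,0],1],[[0.6,-0.69,0],[0,0,0],1],[[0.6,-0.69,0],[0,0,0],1],[[0.6,-0.69,0],[0,0,0],1],[[0.6,-0.69,0],[0,0,0],1],[[0.6,-0.69,0],[0,0,0],1],[[0.6,-0.69,0],[0,0,0],1],[[0.6,-0.69,0],[0,0,0],1],[[0.3,-0.345,0],[0,0,0.0456],1],[[0,0,0],[0,0,0.0456],1],[[0,0,0],[0,0,0.0456],1],[[0,0,0],[0,0,0],1],[[0,0,0],[0,0,0],1]]'

```text
time_s: 11.3
position: [0.5005, 0.1351, 0.1246]
tcp_rot: [[0.916, 0.401, -0.002], [0.401, -0.916, 0.0], [-0.001, -0.001, -1.0]]
force: [-0.2, 0.5, -1.3]
opening: 0.201
grasp_force: 30.0
```

```bash
cat > m.py <<'E'
from h import *
np.set_printoptions(precision=4,suppress=True)
import sys
c=capture("wrist"); save(c,sys.argv[1])
s=read_state();p=s["position"];R=s["tcp_rot"];print(p,R[:,0],s["force"],s["moment"],s["grasp_force"])
for k,z in dict(leg_left=.02,leg_right=.02,staple=0,nose=p[2],mouth=p[2]).items():
    for r in pinpoint(c,k)[:2]:
        w=onz(c,r["xy"],z); print(k,round(r["confidence"],2),np.array(r["xy"])*[640,400],w,R.T@(w-p))
E
python3 m.py w4.png
```

```text
[0.5007 0.1349 0.1247] [ 0.9162  0.4006 -0.0011] [-0.6143  0.408  -1.8291] [-0.0898  0.1406  0.0454] 29.970326721668243
leg_left 0.96 [384.32 134.08] [0.5668 0.1158 0.02  ] [0.053  0.0441 0.1046]
leg_right 0.93 [451.776 133.4  ] [0.5882 0.0692 0.02  ] [0.054  0.0953 0.1046]
leg_right 0.53 [412.032 134.2  ] [0.5753 0.0966 0.02  ] [0.0531 0.065  0.1046]
staple 0.56 [411.712 134.48 ] [0.5753 0.0915 0.    ] [0.0511 0.0697 0.1246]
nose 0.58 [355.776 127.08 ] [0.5659 0.1488 0.1247] [ 0.0653  0.0134 -0.0001]
mouth 0.72 [360.192 146.32 ] [0.5588 0.1432 0.1247] [ 0.0566  0.0156 -0.0001]
```

View pics/w4.png

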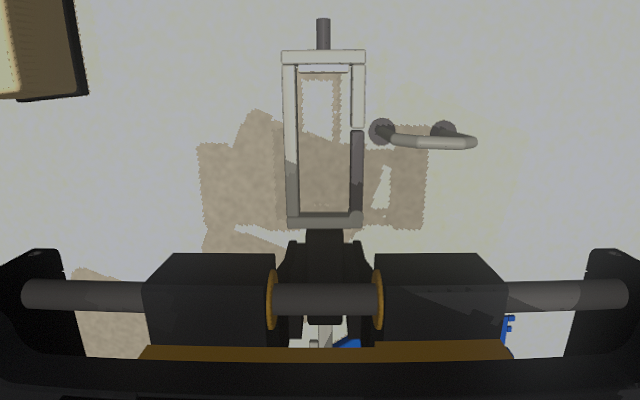

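The hook is to the left of the left leg, and the leg, at base (381,131), is level with the gate's outer part. I'll lower and re-measure.

Emit:
move_arm --increments '[[[0,0,0.4],[0,0,0],1],[[0,0,0.67],[0,0,0],1],[[0,0,0.67],[0,0,0],1],[[0,0,0.67],[0,0,0],1],[[0,0,0.67],[0,0,0],1],[[0,0,0.27],[0,0,0],1],[[0,0,0],[0,0,0],1],[[0,0.4,0],[0,0,0],1],[[0,0,0],[0,0,0],1],[[0,0,0],[0,0,0],1]]'

```text
time_s: 12.43
position: [0.508, 0.1227, 0.0258]
tcp_rot: [[0.918, 0.397, 0.003], [0.397, -0.918, 0.0], [0.003, 0.001, -1.0]]
force: [0.4, 0.6, -0.8]
opening: 0.201
grasp_force: 30.0
```

```bash
python3 m.py w5.png
```

```text
[0.5074 0.1231 0.0257] [0.9176 0.3975 0.0025] [-0.3589  0.4731 -1.3358] [-0.102   0.2304 -0.0938] 29.97021049261093
leg_left 0.7 [388.224 156.8  ] [0.5668 0.1152 0.02  ] [0.0513 0.0308 0.0059]
leg_right 0.55 [491.072 155.32 ] [0.5879 0.0691 0.02  ] [0.0524 0.0814 0.0059]
staple 0.86 [431.104 152.8  ] [0.5768 0.0903 0.    ] [0.0506 0.0576 0.0259]
nose 0.87 [360.  127.6] [0.574  0.1342 0.0257] [0.0655 0.0163 0.0002]
mouth 0.92 [360.768 145.92 ] [0.5666 0.1304 0.0257] [0.0572 0.0168 0.0002]
```

View pics/w5.png

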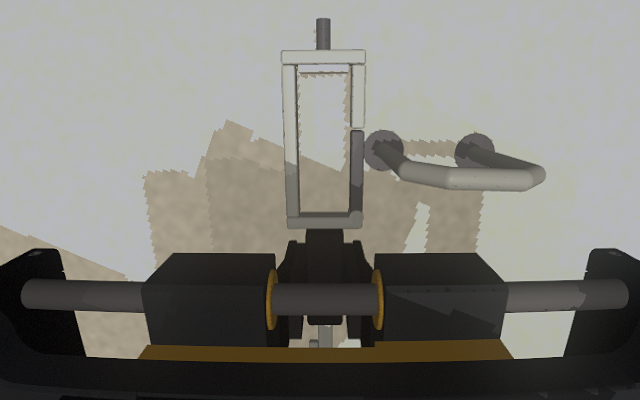

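Emit:
move_arm --increments '[[[-0.07,0.1,0],[0,0,0],1],[[0,0.1,0],[0,0,0],1],[[0,0,0],[0,0,0],1],[[0,0,0],[0,0,0],1]]'

```text
time_s: 13.07
position: [0.5068, 0.1169, 0.0245]
tcp_rot: [[0.917, 0.398, 0.0], [0.398, -0.917, 0.0], [0.0, 0.0, -1.0]]
force: [-0.2, -0.8, -1.0]
opening: 0.201
grasp_force: 30.0
```

Emit:
move_arm --increments '[[[0,0.05,0],[0,0,0],1],[[0,0.05,0],[0,0,0],1],[[0,0.05,0],[0,0,0],1],[[0,0,0],[0,0,0],1]]'

```text
time_s: 13.4
position: [0.5087, 0.1128, 0.0245]
tcp_rot: [[0.917, 0.398, 0.0], [0.398, -0.917, -0.0], [0.0, 0.0, -1.0]]
force: [-0.4, 0.7, -1.4]
opening: 0.204
grasp_force: 30.0
```

Emit:
move_arm --increments '[[[0,0.05,0],[0,0,0],1],[[0,0.05,0],[0,0,0],1],[[0,0.05,0],[0,0,0],1],[[0,0,0],[0,0,0],1]]'

```text
time_s: 13.73
position: [0.5101, 0.1089, 0.0245]
tcp_rot: [[0.917, 0.398, -0.0], [0.398, -0.917, 0.0], [-0.0, -0.0, -1.0]]
force: [-1.1, 1.9, -1.2]
opening: 0.2
grasp_force: 30.0
```

Emit:
move_arm --increments '[[[0,0.05,0],[0,0,0],1],[[0,0.05,0],[0,0,0],1],[[0,0.05,0],[0,0,0],1],[[0,0,0],[0,0,0],1]]'

```text
time_s: 14.07
position: [0.5122, 0.1047, 0.0245]
tcp_rot: [[0.917, 0.398, 0.0], [0.398, -0.917, 0.0], [0.0, -0.0, -1.0]]
force: [-0.2, 3.7, -2.2]
opening: 0.202
grasp_force: 30.0
```

Emit:
move_arm --increments '[[[0,0.05,0],[0,0,0],1],[[0,0.05,0],[0,0,0],1],[[0,0,0],[0,0,0],1],[[0,0,0],[0,0,0],1]]'

```text
time_s: 14.4
position: [0.513, 0.102, 0.0245]
tcp_rot: [[0.917, 0.398, -0.001], [0.398, -0.917, 0.0], [-0.001, -0.0, -1.0]]
force: [0.4, 3.7, -2.1]
opening: 0.203
grasp_force: 30.0
```

```bash
python3 m.py w6.png
```

```text
[0.513  0.1021 0.0245] [ 0.9172  0.3984 -0.0005] [-1.3904  3.5548 -1.0675] [0.6229 0.3231 0.1906] 30.011837482452393
leg_left 0.97 [345.792 147.32 ] [0.5679 0.1153 0.02  ] [0.0557 0.0098 0.0045]
leg_right 0.84 [451.52 150.48] [0.587  0.0683 0.02  ] [0.0544 0.0605 0.0045]
staple 0.77 [391.488 146.08 ] [0.5764 0.0913 0.    ] [0.0539 0.0352 0.0245]
nose 0.68 [352.384 125.72 ] [0.5785 0.1171 0.0245] [ 0.066   0.0123 -0.    ]
nose 0.2 [449.6 151.8] [0.586  0.0706 0.0245] [ 0.0544  0.058  -0.    ]
```

View pics/w6.png

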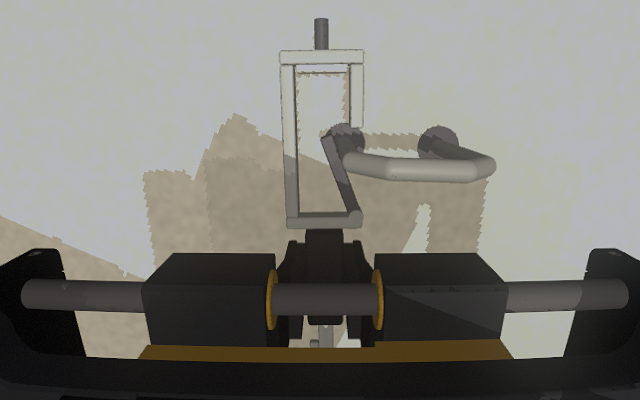

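The gate has swung in with the leg pressing on it at about (345,140), clear of the nose. I'll keep going.

Emit:
move_arm --increments '[[[0,0.05,0],[0,0,0],1],[[0,0.05,0],[0,0,0],1],[[0,0.05,0],[0,0,0],1],[[0,0,0],[0,0,0],1]]'

```text
time_s: 15.03
position: [0.5149, 0.0977, 0.0245]
tcp_rot: [[0.917, 0.398, -0.001], [0.398, -0.917, -0.0], [-0.001, -0.0, -1.0]]
force: [-1.3, 5.1, -0.7]
opening: 0.199
grasp_force: 30.0
```

Emit:
move_arm --increments '[[[0,0.05,0],[0,0,0],1],[[0,0.05,0],[0,0,0],1],[[0,0,0],[0,0,0],1],[[0,0,0],[0,0,0],1]]'

```text
time_s: 15.37
position: [0.5157, 0.095, 0.0244]
tcp_rot: [[0.917, 0.398, -0.001], [0.398, -0.917, -0.0], [-0.001, -0.0, -1.0]]
force: [-2.6, 3.8, -1.2]
opening: 0.203
grasp_force: 30.0
```

```bash
python3 m.py w7.png
```

```text
[0.5157 0.0951 0.0244] [ 0.9172  0.3984 -0.0011] [-2.9638  4.8968 -0.9798] [0.5379 0.5824 0.2575] 30.022026300430298
leg_left 0.79 [328.32 151.32] [0.5656 0.1151 0.02  ] [0.0538 0.0015 0.0044]
leg_right 0.95 [436.992 149.68 ] [0.5872 0.068  0.02  ] [0.0547 0.0533 0.0044]
staple 0.62 [377.728 143.4  ] [0.5775 0.0916 0.    ] [0.0553 0.0278 0.0244]
nose 0.84 [356.416 126.8  ] [0.5815 0.1082 0.0244] [ 0.0655  0.0141 -0.0001]
```

View pics/w7.png

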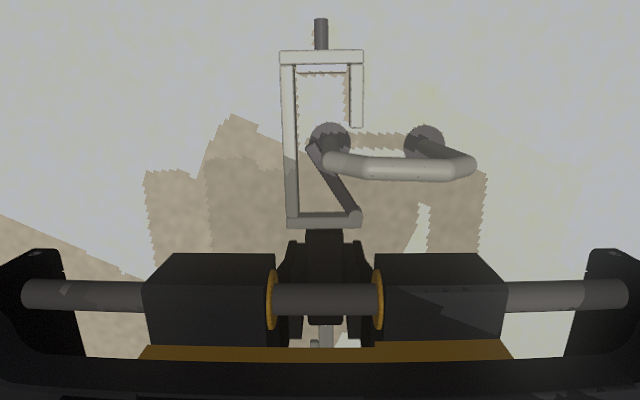

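The leg is inside, at about hook y −1 to −2, and the gate is about 0.6 rad open. I'll draw back along −x.

Emit:
move_arm --increments '[[[-0.067,0,0],[0,0,0],1],[[-0.067,0,0],[0,0,0],1],[[-0.067,0,0],[0,0,0],1],[[-0.067,0,0],[0,0,0],1],[[-0.067,0,0],[0,0,0],1],[[-0.067,0,0],[0,0,0],1],[[0,0,0],[0,0,0],1],[[0,0,0],[0,0,0],1]]'

```text
time_s: 16.33
position: [0.5064, 0.0897, 0.0248]
tcp_rot: [[0.918, 0.398, 0.002], [0.398, -0.918, -0.0], [0.002, 0.001, -1.0]]
force: [0.8, 0.3, -1.2]
opening: 0.206
grasp_force: 30.0
```

Emit:
move_arm --increments '[[[-0.04,0,0],[0,0,0],1],[[-0.03,0,0],[0,0,0],1],[[0,0,0],[0,0,0],1],[[0,0,0],[0,0,0],1]]'

```text
time_s: 16.67
position: [0.5034, 0.0894, 0.0246]
tcp_rot: [[0.917, 0.398, 0.0], [0.398, -0.917, -0.0], [0.0, 0.0, -1.0]]
force: [0.2, 0.3, -1.8]
opening: 0.203
grasp_force: 30.0
```

Emit:
move_arm --increments '[[[-0.03,0,0],[0,0,0],1],[[-0.03,0,0],[0,0,0],1],[[0,0,0],[0,0,0],1],[[0,0,0],[0,0,0],1]]'

```text
time_s: 17.0
position: [0.5015, 0.0888, 0.0245]
tcp_rot: [[0.917, 0.398, -0.0], [0.398, -0.917, -0.0], [-0.0, -0.0, -1.0]]
force: [-0.6, 0.3, -1.6]
opening: 0.203
grasp_force: 30.0
```

```bash
python3 m.py w8.png
```

```text
[0.5016 0.0888 0.0245] [ 0.9172  0.3984 -0.    ] [ 0.3375 -0.1036 -0.0344] [-0.1161  0.2085  0.0412] 29.97047871351242
leg_left 0.67 [329.216 117.32 ] [0.566  0.1149 0.02  ] [0.0695 0.0018 0.0045]
leg_right 0.93 [438.976 117.32 ] [0.5867 0.068  0.02  ] [0.0698 0.053  0.0045]
staple 0.84 [379.584 116.4  ] [0.5763 0.0905 0.    ] [0.0692 0.0282 0.0245]
staple 0.35 [365.12 147.92] [0.5584 0.0905 0.    ] [0.0528 0.0211 0.0245]
nose 0.95 [359.872 128.32 ] [0.5673 0.1003 0.0245] [ 0.0648  0.0157 -0.    ]
mouth 0.68 [364.8 148.8] [0.5597 0.0943 0.0245] [ 0.0555  0.0182 -0.    ]
```

Emit:
move_arm --increments '[[[-0.03,0,0],[0,0,0],1],[[-0.03,0,0],[0,0,0],1],[[0,0,0],[0,0,0],1]]'

```text
time_s: 17.55
position: [0.4996, 0.088, 0.0245]
tcp_rot: [[0.917, 0.398, -0.001], [0.398, -0.917, -0.0], [-0.0, -0.0, -1.0]]
force: [-0.2, -0.6, -1.6]
opening: 0.202
grasp_force: 30.0
```

Run:
```python
import cv2,numpy as np
a=cv2.imread("pics/w8.png"); 
for x in(312,322,336): print(x,a[45:130:2,x].mean(1).astype(int).tolist())
```

```text
312 [182, 181, 177, 167, 178, 179, 179, 179, 182, 133, 182, 182, 183, 176, 102, 183, 179, 178, 177, 179, 179, 177, 176, 177, 179, 181, 180, 182, 102, 107, 102, 103, 102, 103, 109, 107, 108, 102, 101, 105, 123, 180, 178]
322 [101, 100, 105, 169, 178, 179, 179, 179, 182, 125, 183, 183, 183, 144, 104, 159, 180, 180, 179, 179, 179, 180, 180, 183, 109, 109, 108, 109, 83, 79, 79, 78, 78, 77, 94, 108, 114, 112, 102, 97, 105, 107, 102]
336 [178, 179, 151, 170, 178, 178, 179, 179, 181, 122, 183, 183, 183, 152, 114, 170, 183, 182, 182, 181, 181, 180, 181, 176, 107, 107, 108, 108, 109, 78, 75, 99, 118, 126, 129, 131, 132, 132, 129, 124, 117, 109, 92]
```

The saved picture puts the pad face at row 72, or hook x of about 95. That leaves about 12 mm to contact.

Emit:
move_arm --increments '[[[-0.04,0,0],[0,0,0],1],[[-0.04,0,0],[0,0,0],1],[[-0.04,0,0],[0,0,0],1],[[-0.04,0,0],[0,0,0],1],[[-0.04,0,0],[0,0,0],1],[[-0.04,0,0],[0,0,0],1],[[0,0,0],[0,0,0],1],[[0,0,0],[0,0,0],1]]'

```text
time_s: 18.22
position: [0.4933, 0.0852, 0.0245]
tcp_rot: [[0.917, 0.398, -0.0], [0.398, -0.917, 0.0], [-0.0, -0.0, -1.0]]
force: [-0.2, -0.4, -1.4]
opening: 0.2
grasp_force: 30.0
```

Emit:
move_arm --increments '[[[-0.03,0,0],[0,0,0],1],[[0,0,0],[0,0,0],1],[[0,0,0],[0,0,0],1]]'

```text
time_s: 18.47
position: [0.4925, 0.0848, 0.0245]
tcp_rot: [[0.917, 0.398, -0.0], [0.398, -0.917, -0.0], [-0.0, -0.0, -1.0]]
force: [0.1, -0.8, -1.1]
opening: 0.199
grasp_force: 30.0
```

Emit:
move_arm --increments '[[[-0.03,0,0],[0,0,0],1],[[0,0,0],[0,0,0],1],[[0,0,0],[0,0,0],1]]'

```text
time_s: 18.72
position: [0.4916, 0.0845, 0.0246]
tcp_rot: [[0.917, 0.398, -0.0], [0.398, -0.917, -0.0], [-0.0, -0.0, -1.0]]
force: [-0.1, -0.8, -0.9]
opening: 0.202
grasp_force: 30.0
```

Leg is at about x 88, so half-millimetre steps from here.

Emit:
move_arm --increments '[[[-0.02,0,0],[0,0,0],1],[[0,0,0],[0,0,0],1],[[0,0,0],[0,0,0],1]]'

```text
time_s: 18.97
position: [0.4911, 0.0843, 0.0245]
tcp_rot: [[0.917, 0.398, -0.0], [0.398, -0.917, -0.0], [-0.0, -0.0, -1.0]]
force: [0.4, 0.0, -1.6]
opening: 0.204
grasp_force: 30.0
```

Emit:
move_arm --increments '[[[-0.02,0,0],[0,0,0],1],[[0,0,0],[0,0,0],1],[[0,0,0],[0,0,0],1]]'

```text
time_s: 19.22
position: [0.4905, 0.084, 0.0245]
tcp_rot: [[0.917, 0.398, -0.0], [0.398, -0.917, -0.0], [-0.0, -0.0, -1.0]]
force: [-0.1, -0.2, -1.8]
opening: 0.203
grasp_force: 30.0
```

Emit:
move_arm --increments '[[[-0.02,0,0],[0,0,0],1],[[0,0,0],[0,0,0],1],[[0,0,0],[0,0,0],1]]'

```text
time_s: 19.47
position: [0.49, 0.0838, 0.0246]
tcp_rot: [[0.917, 0.398, -0.0], [0.398, -0.917, 0.0], [-0.0, -0.0, -1.0]]
force: [-0.1, -0.8, -1.1]
opening: 0.2
grasp_force: 30.0
```

Emit:
move_arm --increments '[[[-0.02,0,0],[0,0,0],1],[[0,0,0],[0,0,0],1],[[0,0,0],[0,0,0],1]]'

```text
time_s: 19.72
position: [0.4894, 0.0835, 0.0245]
tcp_rot: [[0.917, 0.398, -0.0], [0.398, -0.917, 0.0], [-0.0, -0.0, -1.0]]
force: [-0.6, -1.3, -1.7]
opening: 0.201
grasp_force: 30.0
```

Emit:
move_arm --increments '[[[-0.015,0,0],[0,0,0],1],[[0,0,0],[0,0,0],1],[[0,0,0],[0,0,0],1]]'

```text
time_s: 19.97
position: [0.489, 0.0834, 0.0245]
tcp_rot: [[0.917, 0.398, -0.0], [0.398, -0.917, -0.0], [-0.0, -0.0, -1.0]]
force: [-0.2, -0.1, -1.9]
opening: 0.202
grasp_force: 30.0
```

```bash
python3 m.py w9.png
```

```text
[0.4891 0.0833 0.0245] [ 0.9172  0.3984 -0.    ] [ 0.6919  0.2155 -1.3764] [-0.0955  0.1579 -0.0435] 29.970273077487946
leg_left 0.92 [329.408  82.28 ] [0.5679 0.1156 0.02  ] [0.0851 0.0018 0.0045]
leg_right 0.95 [439.808  85.48 ] [0.5871 0.0689 0.02  ] [0.0842 0.0523 0.0045]
staple 0.57 [378.88  91.28] [0.575  0.0908 0.    ] [0.0818 0.0274 0.0245]
nose 0.89 [361.024 131.32 ] [0.5538 0.0938 0.0245] [ 0.0635  0.0162 -0.    ]
mouth 0.71 [359.808 148.68 ] [0.5464 0.0909 0.0245] [ 0.0556  0.0159 -0.    ]
mouth 0.58 [326.912 276.88 ] [0.4803 0.0786 0.0245] [-0.0099  0.0008  0.    ]
```

Emit:
move_arm --increments '[[[-0.015,0,0],[0,0,0],1],[[0,0,0],[0,0,0],1],[[0,0,0],[0,0,0],1]]'

```text
time_s: 20.52
position: [0.4887, 0.0832, 0.0246]
tcp_rot: [[0.917, 0.398, 0.0], [0.398, -0.917, -0.0], [0.0, 0.0, -1.0]]
force: [0.5, 0.3, -1.2]
opening: 0.204
grasp_force: 30.0
```

Emit:
move_arm --increments '[[[-0.015,0,0],[0,0,0],1],[[0,0,0],[0,0,0],1],[[0,0,0],[0,0,0],1]]'

```text
time_s: 20.77
position: [0.4887, 0.083, 0.0246]
tcp_rot: [[0.917, 0.398, 0.001], [0.398, -0.917, 0.0], [0.001, 0.0, -1.0]]
force: [1.3, 1.0, -1.6]
opening: 0.205
grasp_force: 30.0
```

Contact has begun.

Emit:
move_arm --increments '[[[-0.01,0,0],[0,0,0],1],[[0,0,0],[0,0,0],1],[[0,0,0],[0,0,0],1]]'

```text
time_s: 21.02
position: [0.4887, 0.0829, 0.0247]
tcp_rot: [[0.917, 0.398, 0.002], [0.398, -0.917, 0.0], [0.001, 0.001, -1.0]]
force: [1.9, 0.9, -2.1]
opening: 0.201
grasp_force: 30.0
```

Emit:
move_arm --increments '[[[-0.01,0,0],[0,0,0],1],[[0,0,0],[0,0,0],1],[[0,0,0],[0,0,0],1]]'

```text
time_s: 21.27
position: [0.4887, 0.0828, 0.0247]
tcp_rot: [[0.917, 0.398, 0.002], [0.398, -0.917, 0.0], [0.002, 0.001, -1.0]]
force: [3.5, 2.1, -1.7]
opening: 0.2
grasp_force: 30.0
```

Emit:
move_arm --increments '[[[-0.01,0,0],[0,0,0],1],[[-0.01,0,0],[0,0,0],1],[[0,0,0],[0,0,0],1],[[0,0,0],[0,0,0],1]]'

```text
time_s: 21.6
position: [0.4887, 0.0827, 0.0248]
tcp_rot: [[0.917, 0.398, 0.003], [0.398, -0.917, 0.0], [0.003, 0.001, -1.0]]
force: [5.3, 3.9, -2.9]
opening: 0.202
grasp_force: 30.0
```

```bash
cat > f.py <<'E'
from h import *
F=[]
for i in range(6):
    capture("side"); s=read_state(); F.append(s["tcp_rot"].T@s["force"])
print(np.round(F,2).tolist(),np.mean(F,0).round(2),s["time_s"],s["position"])
E
python3 f.py
```

```text
[[5.22, -1.45, 1.99], [6.08, -1.19, 2.77], [5.68, -1.72, 2.87], [6.09, -1.2, 2.64], [6.04, -1.18, 3.11], [5.34, -0.9, 2.16]] [ 5.74 -1.27  2.59] 21.9 [0.48870123 0.08266796 0.0247564 ]
```

Emit:
move_arm --increments '[[[-0.01,0,0],[0,0,0],1],[[-0.01,0,0],[0,0,0],1],[[0,0,0],[0,0,0],1],[[0,0,0],[0,0,0],1]]'

```text
time_s: 22.23
position: [0.4887, 0.0825, 0.0248]
tcp_rot: [[0.917, 0.398, 0.004], [0.398, -0.917, 0.0], [0.004, 0.002, -1.0]]
force: [5.7, 4.3, -3.5]
opening: 0.203
grasp_force: 30.0
```

```bash
python3 f.py
```

```text
[[7.05, -0.47, 3.39], [8.15, -1.43, 3.66], [6.05, -1.0, 3.63], [6.75, -1.97, 3.15], [6.46, -1.64, 2.76], [5.89, -1.57, 3.5]] [ 6.73 -1.35  3.35] 22.5333 [0.4887381 0.0825161 0.0248109]
```

Emit:
move_arm --increments '[[[-0.015,0,0],[0,0,0],1],[[-0.015,0,0],[0,0,0],1],[[0,0,0],[0,0,0],1],[[0,0,0],[0,0,0],1]]'

```text
time_s: 22.87
position: [0.4888, 0.0823, 0.0249]
tcp_rot: [[0.917, 0.398, 0.006], [0.399, -0.917, 0.0], [0.006, 0.002, -1.0]]
force: [6.5, 5.5, -4.1]
opening: 0.202
grasp_force: 30.0
```

```bash
python3 f.py
```

```text
[[8.07, -2.29, 3.66], [8.15, -1.39, 4.24], [7.73, -2.89, 3.44], [7.76, -2.41, 4.2], [7.83, -1.41, 3.74], [8.03, -3.22, 4.24]] [ 7.93 -2.27  3.92] 23.1667 [0.48880144 0.08231927 0.02491118]
```

Emit:
move_arm --increments '[[[-0.012,0,0],[0,0,0],1],[[-0.012,0,0],[0,0,0],1],[[0,0,0],[0,0,0],1],[[0,0,0],[0,0,0],1],[[0,0,0],[0,0,0],1],[[0,0,0],[0,0,0],1]]'

```text
time_s: 23.67
position: [0.4888, 0.0821, 0.025]
tcp_rot: [[0.917, 0.399, 0.008], [0.399, -0.917, 0.0], [0.007, 0.003, -1.0]]
force: [7.6, 6.3, -3.8]
opening: 0.203
grasp_force: 30.0
```

```bash
python3 f.py
```

```text
[[9.15, -2.63, 4.08], [8.94, -2.98, 3.63], [8.87, -3.31, 3.81], [9.38, -2.86, 4.86], [8.79, -1.76, 4.19], [9.72, -2.53, 4.23]] [ 9.14 -2.68  4.13] 23.9667 [0.48883693 0.08212203 0.0249762 ]
```

9.1 N along the key. I'll hold for a second, then relax by 7 mm.

Emit:
move_arm --increments '[[[0,0,0],[0,0,0],1],[[0,0,0],[0,0,0],1],[[0,0,0],[0,0,0],1],[[0,0,0],[0,0,0],1],[[0,0,0],[0,0,0],1],[[0,0,0],[0,0,0],1],[[0,0,0],[0,0,0],1],[[0,0,0],[0,0,0],1],[[0,0,0],[0,0,0],1],[[0,0,0],[0,0,0],1],[[0,0,0],[0,0,0],1],[[0,0,0],[0,0,0],1]]'

```text
time_s: 24.97
position: [0.4888, 0.0821, 0.025]
tcp_rot: [[0.917, 0.399, 0.008], [0.399, -0.917, 0.0], [0.007, 0.003, -1.0]]
force: [7.4, 5.1, -4.0]
opening: 0.202
grasp_force: 30.0
```

Emit:
move_arm --increments '[[[0.03,0,0],[0,0,0],1],[[0.05,0,0],[0,0,0],1],[[0.05,0,0],[0,0,0],1],[[0.05,0,0],[0,0,0],1],[[0.05,0,0],[0,0,0],1],[[0,0,0],[0,0,0],1],[[0,0,0],[0,0,0],1]]'

```text
time_s: 25.55
position: [0.4903, 0.0843, 0.0243]
tcp_rot: [[0.917, 0.398, -0.002], [0.398, -0.917, -0.0], [-0.002, -0.001, -1.0]]
force: [-0.7, 0.4, -2.2]
opening: 0.204
grasp_force: 30.0
```

```bash
python3 m.py w10.png; python3 f.py
```

```text
[0.4905 0.0843 0.0244] [ 0.9172  0.3984 -0.0017] [ 0.0391  0.1573 -1.6983] [-0.1639  0.1267  0.0222] 29.97025340795517
leg_left 0.74 [330.496  87.52 ] [0.5672 0.1152 0.02  ] [0.0827 0.0023 0.0042]
leg_right 0.68 [440.128  88.32 ] [0.5873 0.0692 0.02  ] [0.0828 0.0524 0.0042]
staple 0.97 [381.632  91.4  ] [0.5768 0.0905 0.    ] [0.0816 0.0287 0.0242]
nose 0.68 [358.4  128.48] [0.5558 0.0964 0.0244] [ 0.0647  0.015  -0.0001]
mouth 0.79 [360.896 150.92 ] [0.547  0.091  0.0244] [ 0.0545  0.0164 -0.0001]
[[0.21, 0.69, 1.16], [-0.53, -0.21, 2.27], [0.16, -0.01, 1.54], [0.09, -0.14, 1.59], [0.25, 0.13, 1.57], [0.33, 0.18, 1.5]] [0.09 0.11 1.6 ] 26.15 [0.49141326 0.08439721 0.02455026]
```

Emit:
move_arm --increments '[[[0.03,0,0.15],[0,0,0],1],[[0.03,0,0.15],[0,0,0],1],[[0,0,0.15],[0,0,0],1],[[0,0,0.1],[0,0,0],1],[[0,0,0],[0,0,0],1],[[0,0,0],[0,0,0],1]]'

```text
time_s: 26.65
position: [0.4928, 0.0851, 0.0076]
tcp_rot: [[0.917, 0.398, -0.001], [0.398, -0.917, 0.0], [-0.001, -0.0, -1.0]]
force: [-0.1, 0.9, -1.6]
opening: 0.201
grasp_force: 30.0
```

Emit:
move_arm --increments '[[[0,0,0.03],[0,0,0],1],[[0,0,0.03],[0,0,0],1],[[0,0,0],[0,0,0],1],[[0,0,0],[0,0,0],1]]'

```text
time_s: 26.98
position: [0.4931, 0.0851, 0.0063]
tcp_rot: [[0.917, 0.398, 0.0], [0.398, -0.917, -0.0], [0.0, 0.0, -1.0]]
force: [0.7, 1.3, -1.2]
opening: 0.201
grasp_force: 30.0
```

```bash
python3 f.py
```

```text
[[0.21, -0.4, 2.28], [-0.71, -0.49, 0.98], [-0.69, 0.03, 1.6], [-0.87, 0.27, 0.77], [0.47, -0.36, 0.89], [0.25, 1.05, 0.74]] [-0.22  0.02  1.21] 27.2833 [0.49315488 0.08510243 0.00632204]
```

Emit:
move_arm --increments '[[[0,0,0.02],[0,0,0],1],[[0,0,0.02],[0,0,0],1],[[0,0,0],[0,0,0],1],[[0,0,0],[0,0,0],1]]'

```text
time_s: 27.62
position: [0.4931, 0.0851, 0.005]
tcp_rot: [[0.917, 0.398, 0.0], [0.398, -0.917, -0.0], [0.0, 0.0, -1.0]]
force: [0.3, 0.9, -0.8]
opening: 0.2
grasp_force: 30.0
```

```bash
python3 f.py
```

```text
[[-0.08, -0.88, 1.41], [-0.21, 0.71, 1.15], [-0.29, -0.32, 1.8], [0.14, -0.6, 0.79], [-0.0, 0.32, 1.94], [-0.33, 0.03, 1.13]] [-0.13 -0.12  1.37] 27.9167 [0.49314075 0.08509719 0.00506179]
```

Emit:
move_arm --increments '[[[0,0,0.02],[0,0,0],1],[[0,0,0.01],[0,0,0],1],[[0,0,0],[0,0,0],1],[[0,0,0],[0,0,0],1]]'

```text
time_s: 28.25
position: [0.4932, 0.0851, 0.005]
tcp_rot: [[0.917, 0.398, 0.001], [0.398, -0.917, -0.0], [0.0, 0.0, -1.0]]
force: [-1.2, 0.4, 6.3]
opening: 0.201
grasp_force: 30.0
```

```bash
python3 f.py
```

```text
[[-0.47, 0.67, -7.18], [-1.07, 0.34, -6.88], [-1.04, 0.34, -6.67], [-1.15, 0.1, -6.34], [-1.54, -0.12, -6.52], [-1.18, -0.36, -6.84]] [-1.08  0.16 -6.74] 28.55 [0.49319574 0.08505827 0.00496972]
```

Resting on the bench. I'll ease off, open, and lift away slowly.

Emit:
move_arm --increments '[[[0,0,-0.025],[0,0,0],1],[[0,0,0],[0,0,0],1],[[0,0,0],[0,0,0],0.7],[[0,0,0],[0,0,0],0.5],[[0,0,0],[0,0,0],0.3],[[0,0,0],[0,0,0],0.3],[[0,0,0],[0,0,0],0.3],[[0,0,0],[0,0,0],0.3],[[0,0,0],[0,0,0],0.3],[[0,0,-0.2],[0,0,0],0.3],[[0,0,-0.5],[0,0,0],0.3],[[0,0,-0.7],[0,0,0],0.3],[[0,0,-0.7],[0,0,0],0.3],[[0,0,-0.7],[0,0,0],0.3],[[0,0,-0.7],[0,0,0],0.3],[[0,0,-0.7],[0,0,0],0.3],[[0,0,0],[0,0,0],0.3]]'

```text
time_s: 29.97
position: [0.4956, 0.0851, 0.1348]
tcp_rot: [[0.917, 0.399, 0.008], [0.399, -0.917, -0.0], [0.007, 0.004, -1.0]]
force: [0.6, 0.3, 0.2]
opening: 0.698
grasp_force: 0.0
```

```bash
python3 m.py w11.png; python3 -c "
import cv2
a=cv2.imread('pics/w11.png')[20:270,180:560]; cv2.imwrite('pics/w11c.png',cv2.resize(a,(760,500)))"
```

```text
[0.4946 0.0851 0.1332] [0.9171 0.3985 0.0049] [-0.3267  0.3906 -0.8486] [-0.0815  0.0982  0.0032] 0.0
leg_left 0.94 [321.984 101.2  ] [0.5662 0.1179 0.02  ] [ 0.0782 -0.0018  0.1136]
leg_right 0.6 [392.32 103.68] [0.5862 0.0678 0.02  ] [0.0765 0.052  0.1137]
leg_right 0.33 [344.896 119.92 ] [0.5604 0.0961 0.02  ] [0.0641 0.0158 0.1135]
staple 0.97 [354.368 104.   ] [0.5749 0.0928 0.    ] [0.076  0.0246 0.1336]
nose 0.89 [340.288 121.   ] [0.5607 0.1059 0.1332] [0.0689 0.0072 0.0004]
mouth 0.78 [344.32 129.32] [0.558  0.1027 0.1332] [0.0652 0.0091 0.0003]
mouth 0.21 [324.48 206.8 ] [0.5203 0.0963 0.1332] [ 0.028  -0.      0.0001]
```

View pics/w11c.png

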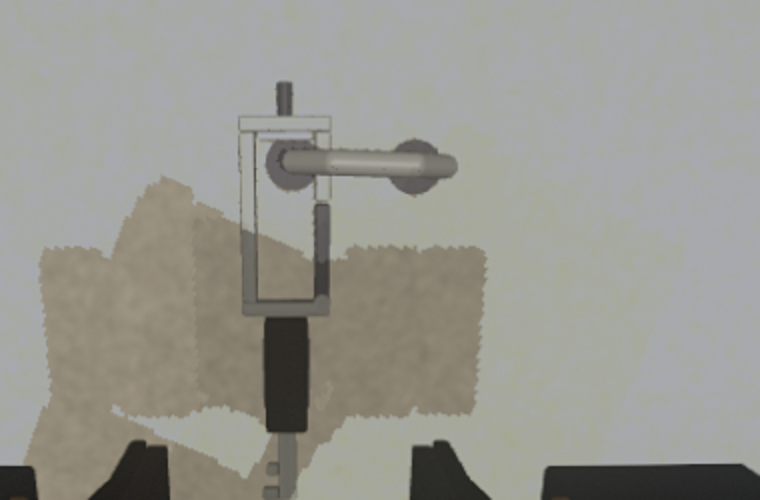

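The key lies flat. The left leg, at crop (290,160), is inside the hook behind the nose, and the gate at (322,250) is shut. The gripper is clear, so I'll hand in.

```bash
python3 -c "
from rig import *
print(hand_in())"
```

```text
the job is handed in; nothing more can be done
None
```

The key is clipped on the staple's left leg and lies flat on the bench with its gate shut and nothing pulling on it. It was tugged at about 9 N (9.1 N measured) for over a second, and I handed the job in at about 30 s with the gripper clear; no verdict was returned.

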